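# Hang a specimen carrier on a spring balance, tug-test it and raise it one division

## Task

Hang the specimen carrier by its crossbar on the hook of the spring balance and, still gripping it, tug it gently down until the orange balance pointer is in the green band (never into the red), then let it go so that it hangs freely. Then turn the handwheel clockwise to raise the carriage until its yellow pointer is level with the red line, one division up from the black one, and leave the other things on the table where they are.

Things in the scene. Friction and masses are not known exactly. Their poses are not given: they have to be found in the camera images.
- carrier_grip (a point): Centre of the blue upright grip tab (30 mm along x, 16 mm along y, 56 mm tall) on top of the specimen carrier: an open white tray (84 x 118 x 24 mm) holding an egg, on two side straps and a crossbar. 28 mm above the crossbar's top, 170 mm above the tray's underside. Carrier: 198 mm tall, 0.32 to 0.48 kg, upright on the table at the start, same either way round. z up.
- carrier_bar (a point): Middle of the underside of the carrier's crossbar (124 mm along the carrier's y, 16 mm along x, 12 mm thick), 40 mm below the tab centre, 130 mm above the tray's underside. The opening below the bar is 112 mm wide and free down to the egg, 79 mm lower.
- hook_seat (a point): Middle of the flat seat of the steel hook (strip 24 mm wide in y, 6 mm thick), on its upper face, about 191 mm above the table at the start; moves with hook and carriage. x points from the hook's open tip back to the column, z up. The crossbar must lie across the strip here, between the lip in front (see hook_lip) and a 10 mm high stop 27 mm behind. Balance housing begins 110 mm behind.
- hook_lip (a point): Middle of the top edge of the hook's upturned lip, 25 mm in front (-x) of the seat's middle and 18 mm above it; lip 6 mm thick, 24 mm wide. The crossbar has to pass over it, towards the column, and come down behind it.
- hook (a joint): How far the balance spring is stretched (m), 0 unloaded, down positive; 350 N/m. The carrier's weight alone gives 0.008 to 0.013. The green band for the orange pointer runs from 0.020 to 0.040, where the red begins; the stop is at 0.055.
- hoist (a joint): Height of the carriage that carries balance and hook on the column (m), up positive. The yellow pointer is at the black line at 0.006 and at the red line, one division up, at 0.026; within 4 mm of the line is right. Driven only by the handwheel through a worm: 10 mm per turn; it stays where left.
- wheel (a joint): Angle of the handwheel (rad), growing clockwise as seen from above; hoist = 0.00159155 m/rad x this. Needs about 2 N at the cup. Starts between 1.9 and 5.7.
- wheel_axis (a point): Point on the handwheel's vertical axis at the top face of its grey 164 mm disc, 62 mm above the table; fixed to the stand, axes as for the hook seat at any time.
- wheel_cup (a point): Middle of the floor of the orange finger cup on the handwheel, 48 mm from the axis and 65 mm above the table; turns with the wheel. The cup is open upward, 54 mm inside diameter, 5 mm wall, its rim 29 mm above this point: closed fingertips dipped in it can carry it round.
- card_box: Bystander, leave alone: open cardboard box 80 x 60 x 35 mm, with a bone in it. Origin under its centre.
- jar: Bystander, leave alone: amber jar, 52 across, 55 tall mm. Origin under its centre.
- ruler: Bystander, leave alone: blue ruler 300 x 30 x 5 mm. Origin under its centre.
- clear_case: Bystander, leave alone: pale flat case 75 x 95 x 30 mm. Origin under its centre.
- calipers: Bystander, leave alone: steel calipers 170 x 50 x 9 mm. Origin under its centre.
- spirit_can: Bystander, leave alone: aluminium can, 60 across, 110 tall mm. Origin under its centre.
Things that resemble listed ones, but are neither listed nor needed, are in the scene too. What is shaped like the part that bears carrier_grip but pink or purple is not meant.

How it is judged:
On the way, in this order (a step that is already met when the one before it is completed fails the run):
1. the carrier's bar is on the hook and, gripped, it is tugged down so that the balance reads in the green band, before the carriage is raised (x of carrier_bar in the frame of hook_seat between -0.024 and 0.024 m and y of carrier_bar in the frame of hook_seat between -0.02 and 0.02 m and z of carrier_bar in the frame of hook_seat between -0.005 and 0.006 m and angle between carrier_grip's own z axis and vertical below 0.15 rad and value of joint hook above 0.02 m and contact force between the fingers and carrier above 15 N and value of joint hoist below 0.0125 m), for 0.2 s.
2. let go, the carrier hangs freely on the hook (x of carrier_bar in the frame of hook_seat between -0.024 and 0.024 m and y of carrier_bar in the frame of hook_seat between -0.02 and 0.02 m and z of carrier_bar in the frame of hook_seat between -0.005 and 0.006 m and angle between carrier_grip's own z axis and vertical below 0.15 rad and contact force between the fingers and carrier below 0.1 N and value of joint hook between 0.004 and 0.016 m), for 0.2 s.
At the end, for the whole second after the job is handed in: The carrier hangs at rest and upright (within 0.15 rad) with its crossbar on the hook's seat between lip and stop, within 20 mm of the strip's middle, and the carriage is within 4 mm of the red line (hoist 0.022 to 0.030) (x of carrier_bar in the frame of hook_seat between -0.024 and 0.024 m and y of carrier_bar in the frame of hook_seat between -0.02 and 0.02 m and z of carrier_bar in the frame of hook_seat between -0.005 and 0.006 m and angle between carrier_grip's own z axis and vertical below 0.15 rad and value of joint hook between 0.004 and 0.016 m and value of joint hoist between 0.022 and 0.03 m and linear speed of carrier below 0.03 m/s); the robot touches nothing.
It fails at once if the balance is pulled into the red (stretched beyond 40 mm) (value of joint hook above 0.04 m).
It fails at once if the carrier is tipped over (angle between carrier_grip's own z axis and vertical above 0.6 rad).
It fails at once if a bystander is moved more than 30 mm (distance of any of card_box, jar, ruler, clear_case, calipers, spirit_can from where it was at the start of the episode above 0.03 m).
It also fails if it takes over 64 s, if anything falls off the work surface, if the arm or the gripper's body presses on something with over 40 N, if the wrist force passes 120 N, or if a joint passes its speed limit or range.

## Robot

A 6-joint arm with a two-finger parallel gripper is mounted at the origin on the work surface. World frame = base frame: x ahead of the robot, y to its left, z up, the work surface at z = 0. Lengths are in m, angles in rad, forces in N, time in s.
With the tool pointing down it reaches from about 0.275 to 0.875 m from the base axis. Payload 12.5 kg.
Tool frame: the origin (TCP) lies midway between the tips of the shut fingers; the grasp point (between the pads) lies 19 mm behind it; z points along the fingers, y is the line along which they close (so a half turn about z gives the same grasp; the last joint's range is limited). The gripper opens to 85 mm and grips with 20 to 120 N. Pads are 22 mm wide; open, the fingers measure 114 mm over their backs; the gripper's body (76 mm by 85 mm) begins 54 mm behind the grasp point. The pads swing forward as they close: fully open they stand 13 mm farther back than shut.
Start: joints at [1.129, 0.351, 1.652, -0, 1.139, -0.085], TCP at [0.192, 0.515, 0.231] pointing down, gripper open.
Joint ranges: [-2.75, 2.75], [-0.79, 2.1], [0.01, 2.65], [-1.57, 4.71], [0.07, 3.14], [-2.87, 2.87]. Speed limits (rad/s): [2.22, 2.22, 2.79, 3.14, 3.14, 3.14].

## Interface

Orientations are given as a unit quaternion [w, x, y, z].
In Python, from rig import readout, eyes, job_done gives the robot as it stands.
- The arm moves only by the tool arm_command, never from a script. Its argument "plan" is a list of rows, each an object with "angular": the turn, a rotation vector about the tool's x, y, z in degrees, a list of three; "xyz": the shift along the tool's x, y, z in cm, a list of three; "gripper": the finger opening in cm, from 0 to 8.54. A call has exactly 10 rows; each row shifts and turns the commanded pose from where the row before left it, along the tool's axes as they then stand; what a row does not reach is not made up. A row lasts 1/10 s, in which the tool goes at most 50 mm and 8.59 degrees, less where a joint would pass 70% of its speed; a pose out of reach is approached as far as the arm can. A call is refused whole if a number of a shift passes 5 or a number of a turn 8.59, either way. A call with a gripper value outside its range is refused whole. The fingers move at their own pace and stop on an object; "grip_force" is the grip in N (left out, the last holds). Time passes only in rows, so rows that do not move let the fingers close, or fill a call up. It gives the time, the measured TCP pose, the force, the opening and the grip force at its end, in the units of the state.
- readout.read_state(): the state, without advancing time (a new reading comes with each control period).
- eyes.camera(name): name is "scene" or "top" or "wrist"; returns the picture (480x640x3 uint8, red, green, blue); there is no depth.
- eyes.get_calibration(name): a dict with "fx", "fy", "cx", "cy" (pixels), "eye" and "rotation" of the camera in the world. Camera axes: x right, y up, looking along -z (the intrinsics and any distortion apply to the point x, -y, -z); pixel columns grow to the right and rows downward; lengths in m; the calibration is good to about 2 mm. The wrist camera is an equidistant fisheye: a pixel r from the principal point sees the ray r / f radians off the axis. A picture is of the moment at which its call begins: read the wrist's pose just before it. get_calibration takes no time and is no camera call; for the wrist camera it gives the pose at the moment of the call.
- job_done(): hands the job in; it is judged then, once.
The state is a dict: "time_s": time; "qpos": joint angles; "qd": joint speeds; "joint_torque": joint torques, N m; "eef_pos": TCP position; "tcp_rot": TCP orientation; "force": force on the tool from outside, world axes, zero at the start; "moment": the same for the moment, N m; "gripper_width": finger opening in m; "grasp_force": force on a finger pad.
Only numpy, scipy, OpenCV 4.12 (cv2) and the standard library are available. Lean on these libraries where they do the work, as an engineer would, in place of code of your own. Each camera call takes 0.05 s, during which the arm holds its last target. There are 200 camera calls.

## Working session

There is one attempt and no reset: what is moved stays moved. The work goes in short steps, Python scripts to look and compute and a tool call to move; the robot and the scene stay as the last step left them, time stands still between calls to the robot, and variables do not carry over. Pictures are saved under pics/ and viewed, at most 10 in all, crops included, and the job is handed in when it is done.

Besides the shell and the picture viewer there is one more tool, called after "Emit:" as name([rows], argument=value, ...), one row to a line, values as JSON. arm_command: Moves the arm, as the interface text tells. Its arguments: {"type":"object","properties":{"plan":{"type":"array","items":{"type":"object","properties":{"angular":{"type":"array","items":{"type":"number"}},"xyz":{"type":"array","items":{"type":"number"}},"gripper":{"type":"number"}}}},"grip_force":{"type":"number"}},"required":["plan"]}

```bash
mkdir -p pics; ls
cat > h.py <<'E'
import numpy as np, cv2
from rig import readout, eyes
from scipy.spatial.transform import Rotation as R
def snap(n,f):
    im=eyes.camera(n); cv2.imwrite('pics/'+f,im[:,:,::-1]); return im
def ray(c,u,v):
    K=c; x=(u-K['cx'])/K['fx']; y=(v-K['cy'])/K['fy']
    if c.get('fish'):
        r=np.hypot(x,y); d=np.array([np.sin(r)*x/max(r,1e-9),-np.sin(r)*y/max(r,1e-9),-np.cos(r)])
    else: d=np.array([x,-y,-1.])
    d=np.array(K['rotation']).reshape(3,3)@d
    return np.array(K['eye']),d/np.linalg.norm(d)
def onz(c,u,v,z):
    e,d=ray(c,u,v); return e+d*(z-e[2])/d[2]
def two(a,b):
    (p,d),(q,f)=a,b
    s=np.linalg.lstsq(np.c_[d,-f],q-p,rcond=None)[0]
    x,y=p+s[0]*d,q+s[1]*f
    return (x+y)/2,np.linalg.norm(x-y)
def proj(c,P):
    p=np.array(c['rotation']).reshape(3,3).T@(np.array(P)-c['eye'])
    return c['cx']+c['fx']*p[0]/-p[2], c['cy']-c['fy']*p[1]/-p[2]
E
python3 - <<'E'
from h import *
s=readout.read_state(); print({k:np.round(v,3) for k,v in s.items()})
for n in ('scene','top','wrist'):
    print(n,eyes.get_calibration(n)); snap(n,n+'0.png')
E
```

```text
pics
{'time_s': np.float64(0.0), 'qpos': array([ 1.129,  0.351,  1.652,  0.   ,  1.139, -0.085]), 'qd': array([-0.   , -0.001, -0.   ,  0.002, -0.002, -0.001]), 'joint_torque': array([ 0.0000e+00, -5.0609e+01, -2.9142e+01, -0.0000e+00,  4.0000e-03,
        0.0000e+00]), 'eef_pos': array([0.192, 0.515, 0.231]), 'tcp_rot': array([-0.   ,  0.177,  0.984, -0.001]), 'force': array([-0.074,  0.043,  0.113]), 'moment': array([-0.027,  0.028,  0.04 ]), 'grasp_force': np.float64(0.0), 'gripper_width': np.float64(0.085)}
scene {'fx': 472.1605322217799, 'fy': 472.1605322217799, 'cx': 315.0840788548829, 'cy': 233.51994607811906, 'eye': array([ 1.25350626, -0.43876615,  1.0745083 ]), 'rotation': array([0.81763436, 0.33443981, 0.17227703, 0.43582645])}
top {'fx': 608.4667334313284, 'fy': 608.4667334313284, 'cx': 321.1316979593642, 'cy': 235.7355535206395, 'eye': array([0.34328976, 0.08140137, 1.73776634]), 'rotation': array([-0.69532942, -0.04537977,  0.03647643,  0.71632894])}
wrist {'fx': 371.64829954431775, 'fy': 371.64829954431775, 'cx': 323.7795527475228, 'cy': 237.21452732869474, 'eye': array([0.12893749, 0.53743944, 0.37418937]), 'rotation': array([ 0.81388166, -0.11105175, -0.07629171,  0.56519352])}
```

```bash
sed -i "s/np.array(K\['rotation'\]).reshape(3,3)/M(K)/; s/np.array(c\['rotation'\]).reshape(3,3)/M(c)/" h.py
cat >> h.py <<'E'
def M(c):
    q=c['rotation']; return R.from_quat([q[1],q[2],q[3],q[0]]).as_matrix()
E
grep -n "M(" h.py
```

```text
11:    d=M(K)@d
21:    p=M(c).T@(np.array(P)-c['eye'])
23:def M(c):
```

View pics/scene0.png

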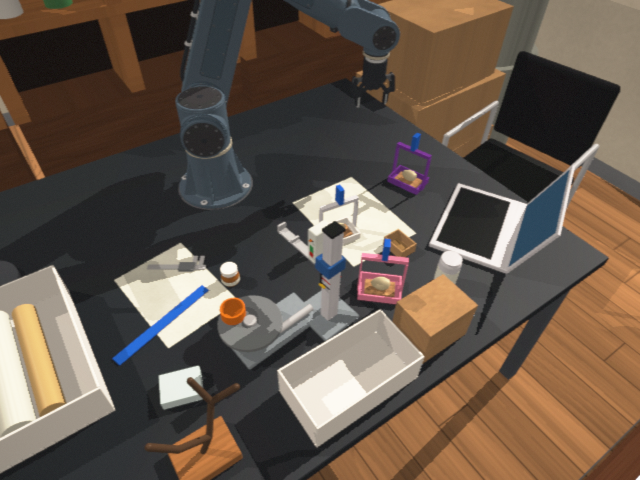

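View pics/top0.png

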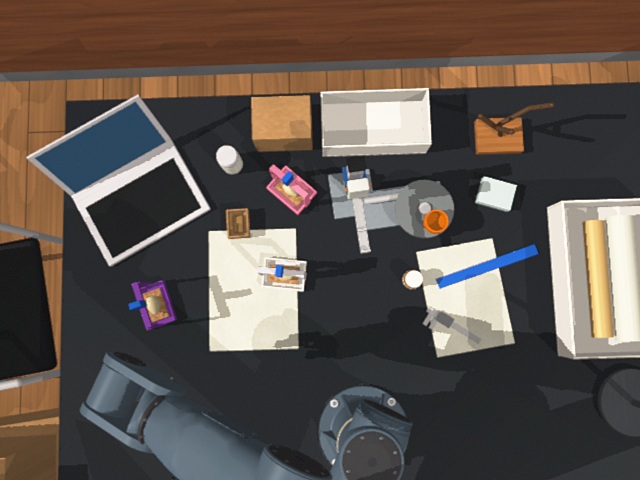

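Run:
```python
from h import *
t=cv2.imread('pics/top0.png'); s=cv2.imread('pics/scene0.png')
cv2.imwrite('pics/tc.png',cv2.resize(t[155:305,250:450],None,fx=4,fy=4,interpolation=cv2.INTER_CUBIC))
cv2.imwrite('pics/sc.png',cv2.resize(s[180:330,210:410],None,fx=4,fy=4,interpolation=cv2.INTER_CUBIC))
for n,i in (('top',t),('scene',s)):
    h=cv2.cvtColor(i,cv2.COLOR_BGR2HSV)
    for nm,lo,hi in (('blue',(105,150,80),(120,255,255)),('orange',(5,200,120),(14,255,255))):
        k,l,st,c=cv2.connectedComponentsWithStats(cv2.inRange(h,lo,hi))
        for j in range(1,k):
            if st[j,4]>15: print(n,nm,st[j],c[j].round(1))
```

```text
top blue [342 167   6  20  58] [344.3 174.4]
top blue [282 172  11  13  93] [287.4 178.1]
top blue [ 437  244  102   44 1072] [489.5 265.1]
top blue [276 265   7  12  74] [278.8 270.4]
top blue [128 301  18   9 126] [136.2 304.7]
top orange [424 210  24  23 396] [435.8 220.9]
scene blue [411 133  10  18 119] [415.1 141.4]
scene blue [336 185   8  20 113] [339.4 194.7]
scene blue [382 239   8  22 116] [386. 249.]
scene blue [316 255  29  23 322] [329. 267.]
scene blue [ 112  286   96   79 1052] [156.4 327.5]
scene orange [221 298  24  27 514] [232.5 311. ]
```

View pics/tc.png

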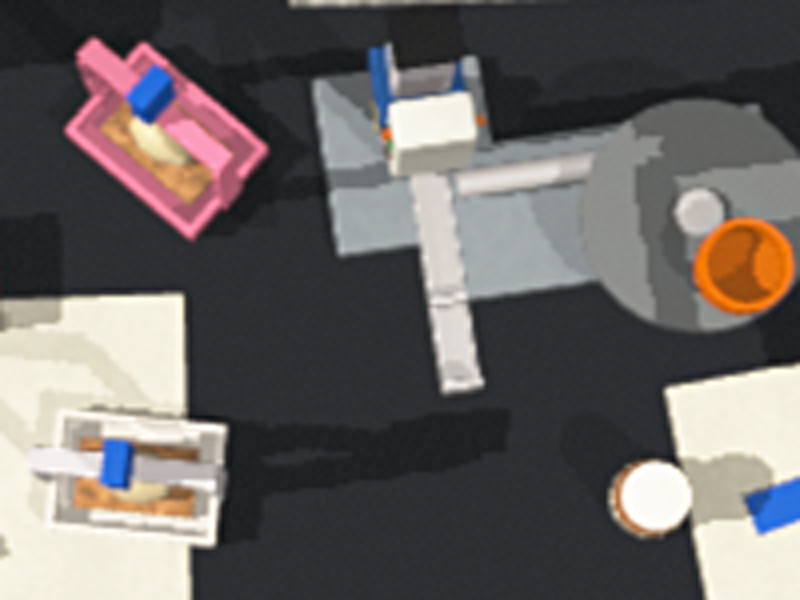

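View pics/sc.png

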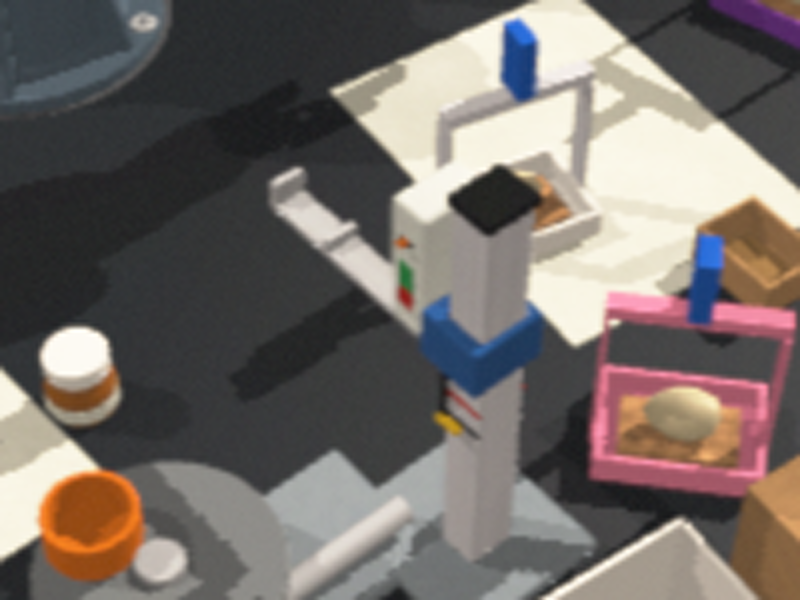

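Run:
```python
from h import *
T,S=eyes.get_calibration('top'),eyes.get_calibration('scene')
t=lambda u,v:(250+u/4-.4,155+v/4-.4)
s=lambda u,v:(210+u/4-.4,180+v/4-.4)
def P(n,a,b):
    p,e=two(ray(T,*t(*a)),ray(S,*s(*b))); print(n,p.round(4),'gap',round(e,4)); return p
P('tab mid',(116,463),(520,60))
P('tabtop',(118,450),(518,28))
L=P('lip',(462,384),(288,176)); 
st=P('stop',(448,298),(338,236))
d=st-L; print('hook yaw',np.degrees(np.arctan2(d[1],d[0])),np.linalg.norm(d[:2]))
a=P('bar right',(225,475),(443,113)); b=P('bar left',(32,462),(590,73))
d=b-a; print('bar dir yaw-90',np.degrees(np.arctan2(d[1],d[0]))-90,np.linalg.norm(d))
c=P('cup rim',(745,265),(92,518)); 
h=P('hub',(700,212),(160,557)); print(np.linalg.norm((c-h)[:2]))
for n,u,v in (('lip',462,380),('striphousing',425,175)): print(n,onz(T,*t(u,v),.2).round(3))
print('cup onz',onz(T,435.8,220.9,.094).round(3),'hub',onz(T,*t(700,212),.07).round(3),'jar',onz(T,*t(655,497),.055).round(3))
```

```text
tab mid [0.4392 0.2103 0.1698] gap 0.0012
tabtop [0.4442 0.2046 0.2065] gap 0.0042
lip [ 0.4808 -0.0114  0.2064] gap 0.0008
stop [ 0.5364 -0.0065  0.1954] gap 0.0022
hook yaw 5.067678868230486 0.05580322436331876
bar right [0.4323 0.1438 0.1459] gap 0.0051
bar left [0.445  0.2708 0.1318] gap 0.0031
bar dir yaw-90 -5.7016860821393465 0.12843074409113747
cup rim [ 0.5675 -0.2147  0.0855] gap 0.0014
hub [ 0.6073 -0.1888  0.07  ] gap 0.0004
0.04750696280004335
lip [ 0.484 -0.012  0.2  ]
striphousing [0.616 0.007 0.2  ]
cup onz [ 0.566 -0.214  0.094] hub [ 0.607 -0.189  0.07 ] jar [ 0.412 -0.151  0.055]
```

White carrier is the target (top 279,271; scene 340,192); look-alikes: pink (top 288,178; scene 386,249) and purple (top 136,305; scene 415,141). The crops show the chosen carrier is white with blue tab; the hook's lip is at top (365,250), stop at (362,229), cup at (436,221).

Emit:
arm_command([
  {"xyz":[0,0,-1],"angular":[0,0,-7.4],"gripper":8.5},
  {"xyz":[0,0,-1],"angular":[0,0,-7.4],"gripper":8.5},
  {"xyz":[-3.45,-3.45,0],"angular":[0,0,0],"gripper":8.5},
  {"xyz":[-3.45,-3.45,0],"angular":[0,0,0],"gripper":8.5},
  {"xyz":[-3.45,-3.45,0],"angular":[0,0,0],"gripper":8.5},
  {"xyz":[-3.45,-3.45,0],"angular":[0,0,0],"gripper":8.5},
  {"xyz":[-3.45,-3.45,0],"angular":[0,0,0],"gripper":8.5},
  {"xyz":[-3.45,-3.45,0],"angular":[0,0,0],"gripper":8.5},
  {"xyz":[-3.45,-3.45,0],"angular":[0,0,0],"gripper":8.5},
  {"xyz":[-3.45,-3.45,0],"angular":[0,0,0],"gripper":8.5},
])

```text
time_s: 1.15
eef_pos: [0.4405, 0.2117, 0.2513]
tcp_rot: [0.0, 0.049, 0.999, 0.0]
force: [0.6, 1.2, -0.5]
gripper_width: 0.0849
grasp_force: 0.0
```

Run:
```python
from h import *
C=eyes.get_calibration('wrist'); print(C, readout.read_state()['eef_pos'])
i=snap('wrist','w1.png'); h=cv2.cvtColor(i,cv2.COLOR_RGB2HSV)
k,l,st,c=cv2.connectedComponentsWithStats(cv2.inRange(h,(105,150,60),(120,255,255)))
for j in range(1,k):
    if st[j,4]>50: print(st[j],c[j].round(1))
```

```text
{'fx': 371.64829954431775, 'fy': 371.64829954431775, 'cx': 323.7795527475228, 'cy': 237.21452732869474, 'eye': array([0.37344412, 0.21689286, 0.39468231]), 'rotation': array([ 0.7343779 , -0.09985437, -0.09051552,  0.66522564])} [0.44047085 0.21173979 0.25130861]
[  0 203  14  32 286] [  5.6 217.5]
[ 307  213   28   68 1764] [320.7 247.3]
```

View pics/w1.png

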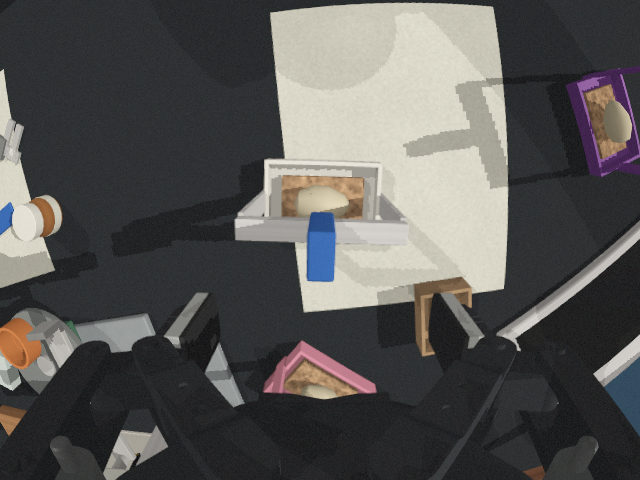

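Run:
```python
from h import *
C=eyes.get_calibration('wrist'); C['fish']=1
i=cv2.imread('pics/w1.png'); h=cv2.cvtColor(i,cv2.COLOR_BGR2HSV)
m=cv2.inRange(h,(105,150,60),(120,255,255)); m[:,:250]=0
for r in (215,225,240,250,255,260,265,270,275,278,279,280): 
    x=np.where(m[r])[0]; print(r,(x.min(),x.max()) if len(x) else 0, h[r,320], end=' | ')
print()
for r in (247,280.5):
    print(r,onz(C,320.8,r,.198).round(4))
print('botm',onz(C,320.8,213,.142).round(4))
# bar front-top edges
a=onz(C,236,219,.142); b=onz(C,407,224,.142); print(a.round(4),b.round(4),np.degrees(np.arctan2(*(b-a)[1::-1]))-90)
for u in (250,265,290,345,370,390,400): print(u,[tuple(i[r,u]) for r in range(214,248,3)])
```

```text
215 (np.int64(311), np.int64(332)) [108 177 131] | 225 (np.int64(309), np.int64(333)) [108 182 132] | 240 (np.int64(308), np.int64(334)) [108 166 183] | 250 (np.int64(308), np.int64(334)) [108 166 181] | 255 (np.int64(308), np.int64(333)) [108 166 181] | 260 (np.int64(307), np.int64(333)) [108 172 181] | 265 (np.int64(307), np.int64(333)) [108 172 181] | 270 (np.int64(307), np.int64(333)) [108 165 182] | 275 (np.int64(307), np.int64(333)) [108 167 183] | 278 (np.int64(308), np.int64(333)) [108 172 181] | 279 (np.int64(308), np.int64(332)) [108 172 182] | 280 (np.int64(309), np.int64(332)) [108 173 168] | 
247 [0.4369 0.2049 0.198 ]
280.5 [0.4568 0.2028 0.198 ]
botm [0.4294 0.2052 0.142 ]
[0.4273 0.1448 0.142 ] [0.4433 0.2653 0.142 ] -7.53234269527276
250 [(np.uint8(184), np.uint8(189), np.uint8(192)), (np.uint8(152), np.uint8(157), np.uint8(160)), (np.uint8(201), np.uint8(206), np.uint8(210)), (np.uint8(204), np.uint8(208), np.uint8(212)), (np.uint8(155), np.uint8(158), np.uint8(162)), (np.uint8(159), np.uint8(163), np.uint8(166)), (np.uint8(157), np.uint8(161), np.uint8(164)), (np.u
[... 2912 characters left out ...]
(199), np.uint8(203), np.uint8(207)), (np.uint8(183), np.uint8(188), np.uint8(192)), (np.uint8(189), np.uint8(203), np.uint8(208))]
400 [(np.uint8(150), np.uint8(153), np.uint8(156)), (np.uint8(140), np.uint8(144), np.uint8(148)), (np.uint8(160), np.uint8(165), np.uint8(167)), (np.uint8(167), np.uint8(171), np.uint8(174)), (np.uint8(203), np.uint8(207), np.uint8(211)), (np.uint8(201), np.uint8(206), np.uint8(209)), (np.uint8(204), np.uint8(207), np.uint8(211)), (np.uint8(205), np.uint8(209), np.uint8(213)), (np.uint8(202), np.uint8(207), np.uint8(211)), (np.uint8(198), np.uint8(202), np.uint8(207)), (np.uint8(197), np.uint8(201), np.uint8(204)), (np.uint8(200), np.uint8(216), np.uint8(218))]
```

Emit:
arm_command([
  {"xyz":[-0.2,-0.75,0],"angular":[0,0,0],"gripper":8.5},
  {"xyz":[0,0,3],"angular":[0,0,0],"gripper":8.5},
  {"xyz":[0,0,3],"angular":[0,0,0],"gripper":8.5},
  {"xyz":[0,0,2.5],"angular":[0,0,0],"gripper":8.5},
  {"xyz":[0,0,1.3],"angular":[0,0,0],"gripper":8.5},
  {"xyz":[0,0,0],"angular":[0,0,0],"gripper":8.5},
  {"xyz":[0,0,0],"angular":[0,0,0],"gripper":1},
  {"xyz":[0,0,0],"angular":[0,0,0],"gripper":1},
  {"xyz":[0,0,0],"angular":[0,0,0],"gripper":1},
  {"xyz":[0,0,0],"angular":[0,0,0],"gripper":1},
], grip_force=60)

```text
time_s: 2.2
eef_pos: [0.441, 0.206, 0.1539]
tcp_rot: [0.0, 0.049, 0.999, 0.0]
force: [-0.1, -0.1, 0.3]
gripper_width: 0.0274
grasp_force: 0.0
```

Emit:
arm_command([
  {"xyz":[0,0,0],"angular":[0,0,0],"gripper":1},
  {"xyz":[0,0,0],"angular":[0,0,0],"gripper":1},
  {"xyz":[0,0,0],"angular":[0,0,0],"gripper":1},
  {"xyz":[0,0,0],"angular":[0,0,0],"gripper":1},
  {"xyz":[0,0,-0.5],"angular":[0,0,0],"gripper":1},
  {"xyz":[0,0,-1.5],"angular":[0,0,0],"gripper":1},
  {"xyz":[0,0,-2],"angular":[0,0,0],"gripper":1},
  {"xyz":[0,0,-2],"angular":[0,0,0],"gripper":1},
  {"xyz":[0,0,-2],"angular":[0,0,0],"gripper":1},
  {"xyz":[0,0,-2],"angular":[0,0,0],"gripper":1},
])

```text
time_s: 3.2
eef_pos: [0.4407, 0.2058, 0.2544]
tcp_rot: [-0.0, 0.049, 0.999, -0.0]
force: [-0.1, 0.4, -3.5]
gripper_width: 0.0152
grasp_force: 60.6
```

Emit:
arm_command([
  {"xyz":[0,0,-0.3],"angular":[0,0,-6.3],"gripper":1},
  {"xyz":[0,0,-0.3],"angular":[0,0,-6.3],"gripper":1},
  {"xyz":[0.5,-2,0],"angular":[0,0,0],"gripper":1},
  {"xyz":[0.6,-3,0],"angular":[0,0,0],"gripper":1},
  {"xyz":[0.6,-3.5,0],"angular":[0,0,0],"gripper":1},
  {"xyz":[0.6,-3.5,0],"angular":[0,0,0],"gripper":1},
  {"xyz":[0.6,-3.5,0],"angular":[0,0,0],"gripper":1},
  {"xyz":[0.6,-3,0],"angular":[0,0,0],"gripper":1},
  {"xyz":[0.6,-2,0],"angular":[0,0,0],"gripper":1},
  {"xyz":[0.5,-1.5,0],"angular":[0,0,0],"gripper":1},
])

```text
time_s: 4.2
eef_pos: [0.4215, -0.0194, 0.2596]
tcp_rot: [0.0, -0.06, 0.998, -0.0]
force: [-0.1, 0.8, -4.3]
gripper_width: 0.0154
grasp_force: 60.6
```

Run:
```python
from h import *
print(readout.read_state()['eef_pos'],readout.read_state()['tcp_rot'])
W=eyes.get_calibration('wrist');print(W['eye'])
w=snap('wrist','w2.png'); t=snap('top','t2.png'); s=snap('scene','s2.png')
a=cv2.resize(t[150:275,300:440],(420,375),interpolation=cv2.INTER_CUBIC)
b=cv2.resize(s[150:275,230:356],(378,375),interpolation=cv2.INTER_CUBIC)
c=cv2.resize(w[260:480,:],(640,220))
o=np.zeros((600,800,3),np.uint8); o[:375,:420]=a; o[:375,420:798]=b; o[378:598,:640]=c
cv2.imwrite('pics/c2.png',o[:,:,::-1])
```

```text
[ 0.42148077 -0.01937879  0.25960747] [ 7.64014412e-05 -6.01213676e-02  9.98191067e-01 -9.34581735e-05]
[ 0.35458838 -0.02903416  0.40296418]
```

View pics/c2.png

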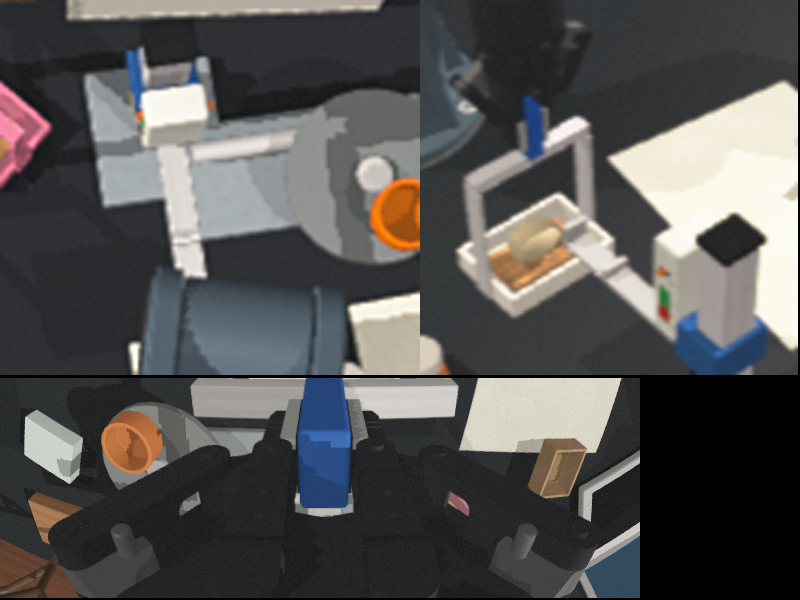

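Run:
```python
from h import *
T=eyes.get_calibration('top'); i=cv2.imread('pics/top0.png').astype(int)
pts=[]
for r in range(203,252,3):
    x=[u for u in range(350,376) if i[r,u].min()>150]
    if x:
        c=(x[0]+x[-1])/2; p=onz(T,c,r,.192); pts.append(p); print(r,x[0],x[-1],p.round(4))
p=np.array(pts)[:-2]; k=np.polyfit(p[:,0],p[:,1],1); print('yaw',np.degrees(np.arctan(k[0])),'y at .506',np.polyval(k,.506))
```

```text
203 350 369 [ 0.6051 -0.0028  0.192 ]
206 350 375 [ 0.5971 -0.0102  0.192 ]
209 350 375 [ 0.5893 -0.0099  0.192 ]
212 350 375 [ 0.5815 -0.0096  0.192 ]
215 350 375 [ 0.5737 -0.0094  0.192 ]
218 356 375 [ 0.5657 -0.0167  0.192 ]
221 356 375 [ 0.5579 -0.0165  0.192 ]
224 356 375 [ 0.5502 -0.0162  0.192 ]
227 357 375 [ 0.5424 -0.0172  0.192 ]
230 357 365 [ 0.5351 -0.0041  0.192 ]
233 358 366 [ 0.5273 -0.0064  0.192 ]
236 358 367 [ 0.5195 -0.0074  0.192 ]
239 358 367 [ 0.5118 -0.0071  0.192 ]
242 359 368 [ 0.504  -0.0093  0.192 ]
245 360 368 [ 0.4963 -0.0103  0.192 ]
248 360 369 [ 0.4886 -0.0113  0.192 ]
251 361 369 [ 0.4809 -0.0123  0.192 ]
yaw -0.20865758337299178 y at .506 -0.010037314647443736
```

Emit:
arm_command([
  {"xyz":[-1,0,0],"angular":[0,0,-1],"gripper":1},
  {"xyz":[-1.5,0,0],"angular":[0,0,0],"gripper":1},
  {"xyz":[-1.5,0,0],"angular":[0,0,0],"gripper":1},
  {"xyz":[-1.5,0,0],"angular":[0,0,0],"gripper":1},
  {"xyz":[-1.5,0,0],"angular":[0,0,0],"gripper":1},
  {"xyz":[-1,0,0],"angular":[0,0,0],"gripper":1},
  {"xyz":[-0.6,0.1,0],"angular":[0,0,0],"gripper":1},
  {"xyz":[0,0,0],"angular":[0,0,0],"gripper":1},
  {"xyz":[0,0,0],"angular":[0,0,0],"gripper":1},
  {"xyz":[0,0,0],"angular":[0,0,0],"gripper":1},
])

```text
time_s: 5.35
eef_pos: [0.5065, -0.0053, 0.2594]
tcp_rot: [-0.0, -0.069, 0.998, 0.0]
force: [-0.8, 0.0, -3.6]
gripper_width: 0.015
grasp_force: 60.7
```

Run:
```python
from h import *
print(readout.read_state())
w=snap('wrist','w3.png'); t=snap('top','t3.png'); s=snap('scene','s3.png')
b=cv2.resize(s[150:290,250:390],(420,420),interpolation=cv2.INTER_CUBIC)
c=cv2.resize(w[230:420,230:420],(380,380),interpolation=cv2.INTER_CUBIC)
o=np.zeros((420,800,3),np.uint8); o[:,:420]=b; o[:380,420:]=c
cv2.imwrite('pics/c3.png',o[:,:,::-1])
```

```text
{'time_s': 5.35, 'qpos': array([-1.02465178e-01,  2.42044591e-01,  1.72764304e+00, -1.24685691e-05,
        1.17202454e+00, -1.81215863e+00]), 'qd': array([-2.86928086e-03, -1.91190327e-03, -1.28269379e-03, -5.46008270e-05,
       -1.37387221e-03, -3.36609955e-04]), 'joint_torque': array([ 1.34767159e-01, -4.65212774e+01, -3.14005458e+01,  5.10856808e-04,
        1.63723418e-02, -2.05299521e-04]), 'eef_pos': array([ 0.50650036, -0.00533893,  0.25935027]), 'tcp_rot': array([-5.98579290e-05, -6.93951663e-02,  9.97589248e-01,  4.56204691e-06]), 'force': array([-0.7840151 ,  0.02362362, -3.6160071 ]), 'moment': array([ 0.01400767, -0.01013861,  0.01585012]), 'grasp_force': 60.65149784088135, 'gripper_width': 0.01504710774981993}
```

View pics/c3.png

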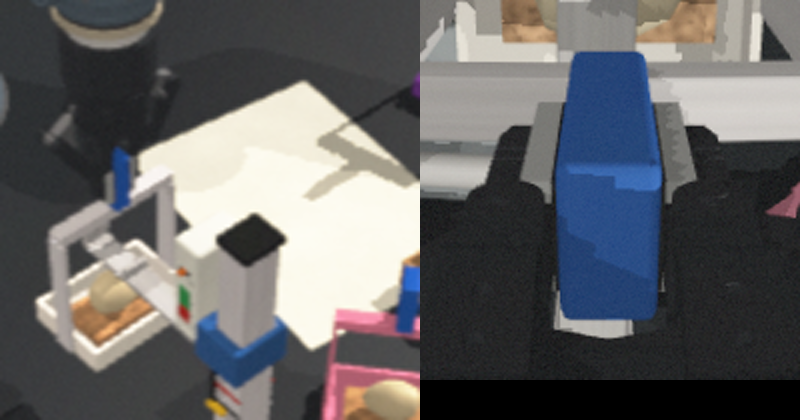

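Run:
```python
from h import *
C=eyes.get_calibration('wrist'); C['fish']=1
w=cv2.imread('pics/w3.png').astype(int)
for r in (236,242,248,252,256): print(r,[w[r,u].sum()//3 for u in range(288,350,2)])
f=lambda a,b:(230+(a-420)/2-.25,230+b/2-.25)
for nm,p,z in (('hook front L',(557,30),.209),('hook front R',(637,30),.209),('behind L',(554,328),.191),('behind R',(634,333),.191),('tabtop far L',(560,318),.3045),('tabtop far R',(657,318),.3045),('bar R',(740,100),.248)): print(nm,onz(C,*f(*p),z).round(4))
```

```text
236 [np.int64(100), np.int64(119), np.int64(131), np.int64(136), np.int64(135), np.int64(131), np.int64(138), np.int64(141), np.int64(139), np.int64(140), np.int64(143), np.int64(143), np.int64(146), np.int64(143), np.int64(131), np.int64(121), np.int64(121), np.int64(140), np.int64(128), np.int64(119), np.int64(117), np.int64(140), np.int64(130), np.int64(120), np.int64(118), np.int64(115), np.int64(117), np.int64(115), np.int64(115), np.int64(115), np.int64(117)]
242 [np.int64(107), np.int64(116), np.int64(123), np.int64(127), np.int64(133), np.int64(135), np.int64(139), np.int64(141), np.int64(137), np.int64(137), np.int64(144), np.int64(145), np.int64(144), np.int64(141), np.int64(142), np.int64(141), np.int64(142), np.int64(141), np.int64(139), np.int64(139), np.int64(139), np.int64(139), np.int64(140), np.int64(141), np.int64(138), np.int64(111), np.int64(117), np.int64(177), np.int64(176), np.int64(172), np.int64(164)]
248 [np.int64(163), np.int64(151), np.int64(148), np.int64(140), np.int64(133), np.int64(127), np.int64(137), np.int64(141), np.int64(137), np.int64(140), np.in
[... 782 characters left out ...]
6 [np.int64(205), np.int64(206), np.int64(205), np.int64(213), np.int64(206), np.int64(177), np.int64(183), np.int64(187), np.int64(181), np.int64(162), np.int64(98), np.int64(75), np.int64(75), np.int64(75), np.int64(76), np.int64(77), np.int64(75), np.int64(76), np.int64(73), np.int64(78), np.int64(74), np.int64(78), np.int64(75), np.int64(75), np.int64(75), np.int64(88), np.int64(167), np.int64(204), np.int64(206), np.int64(205), np.int64(206)]
hook front L [ 0.4993 -0.022   0.209 ]
hook front R [ 0.4963 -0.0005  0.209 ]
behind L [ 0.6166 -0.0113  0.191 ]
behind R [0.6148 0.0176 0.191 ]
tabtop far L [ 0.5196 -0.0132  0.3045]
tabtop far R [0.5174 0.0027 0.3045]
bar R [0.4981 0.022  0.248 ]
```

Emit:
arm_command([
  {"xyz":[-0.3,-0.3,0],"angular":[0,0,0],"gripper":1},
  {"xyz":[0,0,1],"angular":[0,0,0],"gripper":1},
  {"xyz":[0,0,1],"angular":[0,0,0],"gripper":1},
  {"xyz":[0,0,1],"angular":[0,0,0],"gripper":1},
  {"xyz":[0,0,0.7],"angular":[0,0,0],"gripper":1},
  {"xyz":[0,0,0.6],"angular":[0,0,0],"gripper":1},
  {"xyz":[0,0,0.6],"angular":[0,0,0],"gripper":1},
  {"xyz":[0,0,0.6],"angular":[0,0,0],"gripper":1},
  {"xyz":[0,0,0],"angular":[0,0,0],"gripper":1},
  {"xyz":[0,0,0],"angular":[0,0,0],"gripper":1},
])

```text
time_s: 6.5
eef_pos: [0.5103, -0.0079, 0.2045]
tcp_rot: [0.0, -0.069, 0.998, 0.0]
force: [-0.6, -0.1, -2.0]
gripper_width: 0.0155
grasp_force: 61.0
```

Emit:
arm_command([
  {"xyz":[0,0,0.3],"angular":[0,0,0],"gripper":1},
  {"xyz":[0,0,0.3],"angular":[0,0,0],"gripper":1},
  {"xyz":[0,0,0.3],"angular":[0,0,0],"gripper":1},
  {"xyz":[0,0,0.3],"angular":[0,0,0],"gripper":1},
  {"xyz":[0,0,0],"angular":[0,0,0],"gripper":1},
  {"xyz":[0,0,0],"angular":[0,0,0],"gripper":1},
  {"xyz":[0,0,0],"angular":[0,0,0],"gripper":1},
  {"xyz":[0,0,0],"angular":[0,0,0],"gripper":1},
  {"xyz":[0,0,0],"angular":[0,0,0],"gripper":1},
  {"xyz":[0,0,0],"angular":[0,0,0],"gripper":1},
])

```text
time_s: 7.5
eef_pos: [0.5105, -0.0079, 0.1924]
tcp_rot: [0.0, -0.069, 0.998, -0.0]
force: [0.6, 0.3, 2.5]
gripper_width: 0.0155
grasp_force: 61.5
```

Run:
```python
from h import *
S=eyes.get_calibration('scene')
s=snap('scene','s4.png'); f=[]
for k in range(4): f.append(readout.read_state()['force'][2]); eyes.camera('scene')
print(f)
o0=cv2.imread('pics/s3.png')[215:275,290:350,::-1]
b=np.hstack([cv2.resize(o,(390,390),interpolation=cv2.INTER_CUBIC) for o in (o0,s[215:275,290:350])])
cv2.imwrite('pics/c4.png',b[:,:,::-1])
for n in ('scene0','s3','s4'):
    h=cv2.cvtColor(cv2.imread(f'pics/{n}.png'),cv2.COLOR_BGR2HSV)[215:275,300:330]
    for nm,lo,hi in (('orange',(5,170,120),(20,255,255)),('green',(50,100,60),(75,255,255)),('red',(0,170,100),(4,255,255))):
        m=cv2.inRange(h,lo,hi); ys,xs=np.where(m); print(n,nm,len(ys),(xs.mean()+300,ys.mean()+215,ys.min()+215,ys.max()+215) if len(ys) else '')
```

```text
[np.float64(3.103487851233015), np.float64(3.194810327107262), np.float64(2.9272629621956825), np.float64(2.528065298706884)]
scene0 orange 2 (np.float64(310.0), np.float64(246.0), np.int64(240), np.int64(252))
scene0 green 14 (np.float64(310.92857142857144), np.float64(248.78571428571428), np.int64(246), np.int64(251))
scene0 red 5 (np.float64(310.6), np.float64(253.8), np.int64(253), np.int64(255))
s3 orange 1 (np.float64(310.0), np.float64(240.0), np.int64(240), np.int64(240))
s3 green 14 (np.float64(310.92857142857144), np.float64(248.78571428571428), np.int64(246), np.int64(251))
s3 red 6 (np.float64(310.5), np.float64(253.5), np.int64(252), np.int64(255))
s4 orange 2 (np.float64(310.5), np.float64(246.0), np.int64(246), np.int64(246))
s4 green 10 (np.float64(311.0), np.float64(249.5), np.int64(248), np.int64(251))
s4 red 6 (np.float64(310.5), np.float64(253.5), np.int64(252), np.int64(255))
```

View pics/c4.png

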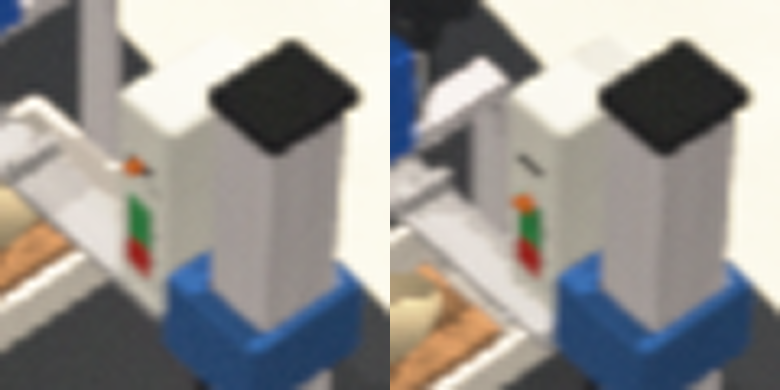

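Emit:
arm_command([
  {"xyz":[0,0,0.3],"angular":[0,0,0],"gripper":1},
  {"xyz":[0,0,0.3],"angular":[0,0,0],"gripper":1},
  {"xyz":[0,0,0.3],"angular":[0,0,0],"gripper":1},
  {"xyz":[0,0,0],"angular":[0,0,0],"gripper":1},
  {"xyz":[0,0,0],"angular":[0,0,0],"gripper":1},
  {"xyz":[0,0,0],"angular":[0,0,0],"gripper":1},
  {"xyz":[0,0,0],"angular":[0,0,0],"gripper":1},
  {"xyz":[0,0,0],"angular":[0,0,0],"gripper":1},
  {"xyz":[0,0,0],"angular":[0,0,0],"gripper":1},
  {"xyz":[0,0,0],"angular":[0,0,0],"gripper":1},
])

```text
time_s: 8.75
eef_pos: [0.5105, -0.0079, 0.1833]
tcp_rot: [0.0, -0.069, 0.998, -0.0]
force: [1.6, 0.4, 5.8]
gripper_width: 0.0152
grasp_force: 62.0
```

Run:
```python
from h import *
s=snap('scene','s5.png'); f=[]
for k in range(4): f.append(readout.read_state()['force'][2]); eyes.camera('scene')
print(f)
h=cv2.cvtColor(s,cv2.COLOR_RGB2HSV)[215:275,300:330]
for nm,lo,hi in (('orange',(5,170,120),(20,255,255)),('green',(50,100,60),(75,255,255)),('red',(0,170,100),(4,255,255))):
    m=cv2.inRange(h,lo,hi); ys,xs=np.where(m); print(nm,len(ys),(xs.mean()+300,ys.mean()+215,ys.min()+215,ys.max()+215) if len(ys) else '')
```

```text
[np.float64(5.530740026261177), np.float64(5.5281542353913), np.float64(6.7245610819684085), np.float64(5.933043873441247)]
orange 3 (np.float64(310.3333333333333), np.float64(248.66666666666666), np.int64(248), np.int64(249))
green 4 (np.float64(311.0), np.float64(248.75), np.int64(246), np.int64(251))
red 6 (np.float64(310.5), np.float64(253.5), np.int64(252), np.int64(255))
```

Emit:
arm_command([
  {"xyz":[0,0,-0.4],"angular":[0,0,0],"gripper":1},
  {"xyz":[0,0,-0.4],"angular":[0,0,0],"gripper":1},
  {"xyz":[0,0,-0.4],"angular":[0,0,0],"gripper":1},
  {"xyz":[0,0,-0.3],"angular":[0,0,0],"gripper":1},
  {"xyz":[0,0,-0.1],"angular":[0,0,0],"gripper":1},
  {"xyz":[0,0,0],"angular":[0,0,0],"gripper":1},
  {"xyz":[0,0,0],"angular":[0,0,0],"gripper":1},
  {"xyz":[0,0,0],"angular":[0,0,0],"gripper":1},
  {"xyz":[0,0,0],"angular":[0,0,0],"gripper":1},
  {"xyz":[0,0,0],"angular":[0,0,0],"gripper":1},
])

```text
time_s: 10.0
eef_pos: [0.5101, -0.0079, 0.1991]
tcp_rot: [-0.0, -0.069, 0.998, 0.0]
force: [1.7, -0.4, 0.5]
gripper_width: 0.0152
grasp_force: 61.6
```

Emit:
arm_command([
  {"xyz":[0,0,0],"angular":[0,0,0],"gripper":2},
  {"xyz":[0,0,0],"angular":[0,0,0],"gripper":2.5},
  {"xyz":[0,0,0],"angular":[0,0,0],"gripper":3.5},
  {"xyz":[0,0,0],"angular":[0,0,0],"gripper":5},
  {"xyz":[0,0,0],"angular":[0,0,0],"gripper":6},
  {"xyz":[0,0,0],"angular":[0,0,0],"gripper":6},
  {"xyz":[0,0,0],"angular":[0,0,0],"gripper":6},
  {"xyz":[0,0,0],"angular":[0,0,0],"gripper":6},
  {"xyz":[0,0,0],"angular":[0,0,0],"gripper":6},
  {"xyz":[0,0,0],"angular":[0,0,0],"gripper":6},
])

```text
time_s: 11.0
eef_pos: [0.5103, -0.0079, 0.1993]
tcp_rot: [0.0, -0.069, 0.998, -0.0]
force: [-0.6, -0.4, 0.2]
gripper_width: 0.0601
grasp_force: 0.0
```

Emit:
arm_command([
  {"xyz":[0,0,-2],"angular":[0,0,0],"gripper":6},
  {"xyz":[0,0,-3.5],"angular":[0,0,0],"gripper":6},
  {"xyz":[0,0,-4.5],"angular":[0,0,0],"gripper":6},
  {"xyz":[-0.4,-3,0],"angular":[0,0,0],"gripper":6},
  {"xyz":[-0.4,-4,0],"angular":[0,0,0],"gripper":0},
  {"xyz":[-0.5,-4,0],"angular":[0,0,0],"gripper":0},
  {"xyz":[-0.5,-4,0],"angular":[0,0,0],"gripper":0},
  {"xyz":[-0.5,-4,0],"angular":[0,0,0],"gripper":0},
  {"xyz":[-0.5,-2.2,0],"angular":[0,0,0],"gripper":0},
  {"xyz":[0,0,0],"angular":[0,0,0],"gripper":0},
])

```text
time_s: 12.0
eef_pos: [0.5676, -0.2164, 0.2986]
tcp_rot: [-0.0, -0.068, 0.998, -0.0]
force: [-0.4, 0.8, 0.1]
gripper_width: -0.0002
grasp_force: 0.0
```

Run:
```python
from h import *
S=eyes.get_calibration('scene'); W=eyes.get_calibration('wrist'); W['fish']=1
print(readout.read_state()['eef_pos'],readout.read_state()['gripper_width'])
s=snap('scene','s6.png'); w=snap('wrist','w6.png')
a=cv2.resize(s[170:310,240:380],(420,420),interpolation=cv2.INTER_CUBIC)
b=cv2.resize(w,None,fx=.59,fy=.59)
o=np.zeros((420,800,3),np.uint8); o[:,:420]=a; o[:b.shape[0],420:797]=b[:,:377]
cv2.imwrite('pics/c6.png',o[:,:,::-1])
h=cv2.cvtColor(w,cv2.COLOR_RGB2HSV)
k,l,st,c=cv2.connectedComponentsWithStats(cv2.inRange(h,(4,170,80),(16,255,255)))
for j in range(1,k):
    if st[j,4]>300: print(st[j],c[j].round(1),onz(W,*c[j],.09).round(4))
for n in ('scene0','s6'):
    h=cv2.cvtColor(cv2.imread(f'pics/{n}.png'),cv2.COLOR_BGR2HSV)[265:300,310:345]
    for nm,lo,hi in (('yellow',(20,150,120),(32,255,255)),('red',(0,120,90),(5,255,255)),('red2',(172,90,90),(180,255,255))):
        ys,xs=np.where(cv2.inRange(h,lo,hi)); print(n,nm,[(int(x)+310,int(y)+265) for x,y in zip(xs,ys)])
```

```text
[ 0.56757651 -0.216434    0.29860275] -0.00018165964551298717
[ 303  180   50   56 1208] [329.6 208. ] [ 0.5677 -0.2123  0.09  ]
scene0 yellow [(319, 283), (320, 283), (319, 284), (320, 284), (321, 284), (322, 284), (319, 285), (320, 285), (321, 285), (322, 285), (323, 285), (321, 286), (322, 286), (323, 286), (324, 286), (322, 287), (323, 287), (324, 287)]
scene0 red [(322, 278)]
scene0 red2 []
s6 yellow [(319, 283), (320, 283), (319, 284), (320, 284), (321, 284), (322, 284), (319, 285), (320, 285), (321, 285), (322, 285), (323, 285), (320, 286), (321, 286), (322, 286), (323, 286), (324, 286), (322, 287), (323, 287), (324, 287)]
s6 red [(322, 278)]
s6 red2 []
```

View pics/c6.png

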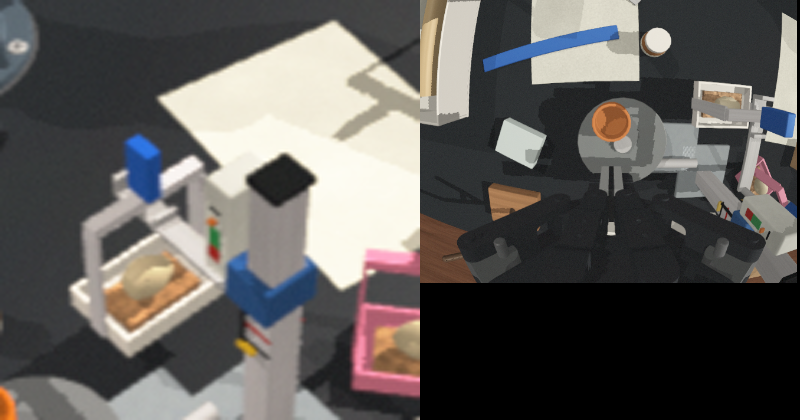

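Emit:
arm_command([
  {"xyz":[0.08,0.15,4],"angular":[0,0,0],"gripper":0},
  {"xyz":[0,0,5],"angular":[0,0,0],"gripper":0},
  {"xyz":[0,0,5],"angular":[0,0,0],"gripper":0},
  {"xyz":[0,0,3.5],"angular":[0,0,0],"gripper":0},
  {"xyz":[0,0,2],"angular":[0,0,0],"gripper":0},
  {"xyz":[0,0,1.5],"angular":[0,0,0],"gripper":0},
  {"xyz":[0,0,1.3],"angular":[0,0,0],"gripper":0},
  {"xyz":[0,0,0],"angular":[0,0,0],"gripper":0},
  {"xyz":[0,0,0],"angular":[0,0,0],"gripper":0},
  {"xyz":[0,0,0],"angular":[0,0,0],"gripper":0},
])

```text
time_s: 13.1
eef_pos: [0.567, -0.2128, 0.0775]
tcp_rot: [0.001, -0.069, 0.998, -0.0]
force: [-0.1, -1.5, 0.1]
gripper_width: 0.0002
grasp_force: 0.0
```

Run:
```python
from h import *
s=readout.read_state(); p=s['eef_pos']; q=s['tcp_rot']; print(p,s['force'])
A=R.from_quat([q[1],q[2],q[3],q[0]]).as_matrix()
a=np.radians(212.7-18*np.arange(21)); c=np.c_[.607+.048*np.cos(a),-.189+.048*np.sin(a),0*a+p[2]]
print((A.T@(c[0]-p)*100).round(2)); print([list(v) for v in (np.diff(c,axis=0)@A*100)[:,:2].round(2).tolist()])
```

```text
[ 0.56695234 -0.21281974  0.07745657] [-0.11986021 -1.45169543  0.12016694]
[ 0.06 -0.2   0.  ]
[[0.41, 1.45], [-0.06, 1.5], [-0.52, 1.41], [-0.93, 1.18], [-1.25, 0.83], [-1.45, 0.41], [-1.5, -0.06], [-1.41, -0.52], [-1.18, -0.93], [-0.83, -1.25], [-0.41, -1.45], [0.06, -1.5], [0.52, -1.41], [0.93, -1.18], [1.25, -0.83], [1.45, -0.41], [1.5, 0.06], [1.41, 0.52], [1.18, 0.93], [0.83, 1.25]]
```

Emit:
arm_command([
  {"xyz":[0.45,1.25,0],"angular":[0,0,0],"gripper":0},
  {"xyz":[-0.06,1.5,0],"angular":[0,0,0],"gripper":0},
  {"xyz":[-0.52,1.41,0],"angular":[0,0,0],"gripper":0},
  {"xyz":[-0.93,1.18,0],"angular":[0,0,0],"gripper":0},
  {"xyz":[-1.25,0.83,0],"angular":[0,0,0],"gripper":0},
  {"xyz":[-1.45,0.41,0],"angular":[0,0,0],"gripper":0},
  {"xyz":[-1.5,-0.06,0],"angular":[0,0,0],"gripper":0},
  {"xyz":[-1.41,-0.52,0],"angular":[0,0,0],"gripper":0},
  {"xyz":[-1.18,-0.93,0],"angular":[0,0,0],"gripper":0},
  {"xyz":[-0.83,-1.25,0],"angular":[0,0,0],"gripper":0},
])

```text
time_s: 14.1
eef_pos: [0.647, -0.1609, 0.0757]
tcp_rot: [-0.001, -0.07, 0.998, 0.001]
force: [-3.6, 1.4, 0.7]
gripper_width: 0.0
grasp_force: 1.6
```

Run:
```python
from h import *
s=readout.read_state(); print(s['eef_pos'],s['force'])
T=eyes.get_calibration('top'); t=snap('top','t7.png'); h=cv2.cvtColor(t,cv2.COLOR_RGB2HSV)
S=eyes.get_calibration('scene'); i=snap('scene','s7.png'); g=cv2.cvtColor(i,cv2.COLOR_RGB2HSV)
for n,c,x in (('top',T,h),('scene',S,g)):
    k,l,st,ce=cv2.connectedComponentsWithStats(cv2.inRange(x,(5,200,120),(14,255,255)))
    for j in range(1,k):
        if st[j,4]>40: print(n,st[j],onz(c,*ce[j],.085).round(4))
x=g[265:300,310:345]; ys,xs=np.where(cv2.inRange(x,(20,150,120),(32,255,255))); print('yellow',ys.mean()+265,xs.mean()+310,len(ys))
```

```text
[ 0.6469789  -0.1609317   0.07572617] [-3.56738973  1.39360414  0.74854353]
scene [256 312  24  22 240] [ 0.6613 -0.1584  0.085 ]
yellow 284.0 321.5 16
```

Emit:
arm_command([
  {"xyz":[-0.41,-1.45,0],"angular":[0,0,0],"gripper":0},
  {"xyz":[0.06,-1.5,0],"angular":[0,0,0],"gripper":0},
  {"xyz":[0.52,-1.41,0],"angular":[0,0,0],"gripper":0},
  {"xyz":[0.93,-1.18,0],"angular":[0,0,0],"gripper":0},
  {"xyz":[1.25,-0.83,0],"angular":[0,0,0],"gripper":0},
  {"xyz":[1.45,-0.41,0],"angular":[0,0,0],"gripper":0},
  {"xyz":[1.5,0.06,0],"angular":[0,0,0],"gripper":0},
  {"xyz":[1.41,0.52,0],"angular":[0,0,0],"gripper":0},
  {"xyz":[1.18,0.93,0],"angular":[0,0,0],"gripper":0},
  {"xyz":[0.83,1.25,0],"angular":[0,0,0],"gripper":0},
])

```text
time_s: 15.2
eef_pos: [0.5659, -0.2162, 0.0771]
tcp_rot: [0.002, -0.069, 0.998, -0.001]
force: [2.9, -1.0, 0.7]
gripper_width: 0.0001
grasp_force: 1.5
```

Emit:
arm_command([
  {"xyz":[0.41,1.45,0],"angular":[0,0,0],"gripper":0},
  {"xyz":[-0.06,1.5,0],"angular":[0,0,0],"gripper":0},
  {"xyz":[-0.52,1.41,0],"angular":[0,0,0],"gripper":0},
  {"xyz":[-0.93,1.18,0],"angular":[0,0,0],"gripper":0},
  {"xyz":[-1.25,0.83,0],"angular":[0,0,0],"gripper":0},
  {"xyz":[-1.45,0.41,0],"angular":[0,0,0],"gripper":0},
  {"xyz":[-1.5,-0.06,0],"angular":[0,0,0],"gripper":0},
  {"xyz":[-1.41,-0.52,0],"angular":[0,0,0],"gripper":0},
  {"xyz":[-1.18,-0.93,0],"angular":[0,0,0],"gripper":0},
  {"xyz":[-0.83,-1.25,0],"angular":[0,0,0],"gripper":0},
])

```text
time_s: 16.2
eef_pos: [0.6469, -0.1614, 0.0755]
tcp_rot: [-0.002, -0.07, 0.998, 0.001]
force: [-4.0, 2.4, -0.5]
gripper_width: 0.0
grasp_force: 1.6
```

Emit:
arm_command([
  {"xyz":[-0.41,-1.45,0],"angular":[0,0,0],"gripper":0},
  {"xyz":[0.06,-1.5,0],"angular":[0,0,0],"gripper":0},
  {"xyz":[0.52,-1.41,0],"angular":[0,0,0],"gripper":0},
  {"xyz":[0.93,-1.18,0],"angular":[0,0,0],"gripper":0},
  {"xyz":[1.25,-0.83,0],"angular":[0,0,0],"gripper":0},
  {"xyz":[1.45,-0.41,0],"angular":[0,0,0],"gripper":0},
  {"xyz":[1.5,0.06,0],"angular":[0,0,0],"gripper":0},
  {"xyz":[1.41,0.52,0],"angular":[0,0,0],"gripper":0},
  {"xyz":[1.18,0.93,0],"angular":[0,0,0],"gripper":0},
  {"xyz":[0.83,1.25,0],"angular":[0,0,0],"gripper":0},
])

```text
time_s: 17.2
eef_pos: [0.5659, -0.2163, 0.0772]
tcp_rot: [0.002, -0.069, 0.998, -0.001]
force: [3.6, -1.5, 0.7]
gripper_width: -0.0003
grasp_force: 1.5
```

Run:
```python
from h import *
s=readout.read_state(); print(s['eef_pos'],s['force'])
S=eyes.get_calibration('scene'); i=snap('scene','s8.png'); g=cv2.cvtColor(i,cv2.COLOR_RGB2HSV)
for f in ('scene0','s7','s8'):
    x=cv2.cvtColor(cv2.imread(f'pics/{f}.png'),cv2.COLOR_BGR2HSV)
    k,l,st,ce=cv2.connectedComponentsWithStats(cv2.inRange(x,(5,200,120),(14,255,255)))
    for j in range(1,k):
        if st[j,4]>40: print(f,st[j],ce[j],onz(S,*ce[j],.085).round(4))
    x=x[260:300,310:345]; ys,xs=np.where(cv2.inRange(x,(20,150,120),(32,255,255))); print('yellow',ys.mean()+260,xs.mean()+310,len(ys))
# px per mm: yellow point
T=eyes.get_calibration('top')
e,d=ray(S,321.5,285.2); P=e+d*((.64-e[0])/d[0]); print(P, np.array(proj(S,P+[0,0,.02]))-proj(S,P))
```

```text
[ 0.56593204 -0.21625209  0.0772411 ] [ 3.64384224 -1.52579012  0.66069803]
scene0 [221 298  24  27 514] [232.45330739 311.        ] [ 0.5725 -0.2169  0.085 ]
yellow 285.1111111111111 321.3888888888889 18
s7 [256 312  24  22 240] [270.45833333 325.        ] [ 0.6613 -0.1584  0.085 ]
yellow 284.0 321.5 16
s8 [219 303  24  26 364] [230.69505495 317.9478022 ] [ 0.5887 -0.2301  0.085 ]
yellow 280.6923076923077 321.61538461538464 13
[0.64       0.00839893 0.101787  ] [ 0.1522145  -4.81918683]
```

Emit:
arm_command([
  {"xyz":[0.41,1.45,0],"angular":[0,0,0],"gripper":0},
  {"xyz":[0,0,0],"angular":[0,0,0],"gripper":0},
  {"xyz":[0,0,0],"angular":[0,0,0],"gripper":0},
  {"xyz":[-0.2,-1.1,0],"angular":[0,0,0],"gripper":0},
  {"xyz":[0,0,0],"angular":[0,0,0],"gripper":0},
  {"xyz":[0,0,-2],"angular":[0,0,0],"gripper":0},
  {"xyz":[0,0,-4],"angular":[0,0,0],"gripper":0},
  {"xyz":[0,0,-5],"angular":[0,0,0],"gripper":0},
  {"xyz":[0,0,-5],"angular":[0,0,0],"gripper":0},
  {"xyz":[0,0,-4],"angular":[0,0,0],"gripper":0},
])

```text
time_s: 18.25
eef_pos: [0.5639, -0.212, 0.2794]
tcp_rot: [0.001, -0.069, 0.998, -0.001]
force: [0.5, 0.5, 0.3]
gripper_width: -0.0
grasp_force: 0.0
```

Run:
```python
from h import *
s=readout.read_state(); print(s['eef_pos'],s['force'])
i=snap('scene','s9.png'); S=eyes.get_calibration('scene')
for f in ('scene0','s9'):
    x=cv2.cvtColor(cv2.imread(f'pics/{f}.png'),cv2.COLOR_BGR2HSV)
    k,l,st,ce=cv2.connectedComponentsWithStats(cv2.inRange(x,(5,200,120),(14,255,255)))
    for j in range(1,k):
        if st[j,4]>40: 
            p=onz(S,*ce[j],.085); print(f,st[j],ce[j],p.round(4),np.degrees(np.arctan2(p[1]+.189,p[0]-.607)))
    x=x[260:300,310:345]; ys,xs=np.where(cv2.inRange(x,(20,150,120),(32,255,255))); print('yellow',ys.mean()+260,xs.mean()+310,len(ys))
a=cv2.resize(i[255:300,305:350],(400,400),interpolation=cv2.INTER_CUBIC); b=cv2.resize(i[180:300,240:360],(400,400),interpolation=cv2.INTER_CUBIC)
cv2.imwrite('pics/c9.png',np.hstack([a,b])[:,:,::-1])
```

```text
[ 0.56385235 -0.21199564  0.2793674 ] [0.47991109 0.48147955 0.28247779]
scene0 [221 298  24  27 514] [232.45330739 311.        ] [ 0.5725 -0.2169  0.085 ] -141.05352998789928
yellow 285.1111111111111 321.3888888888889 18
s9 [222 296  24  27 507] [233.5581854  309.41420118] [ 0.5697 -0.2124  0.085 ] -147.91787669718605
yellow 280.27777777777777 321.6111111111111 18
```

View pics/c9.png

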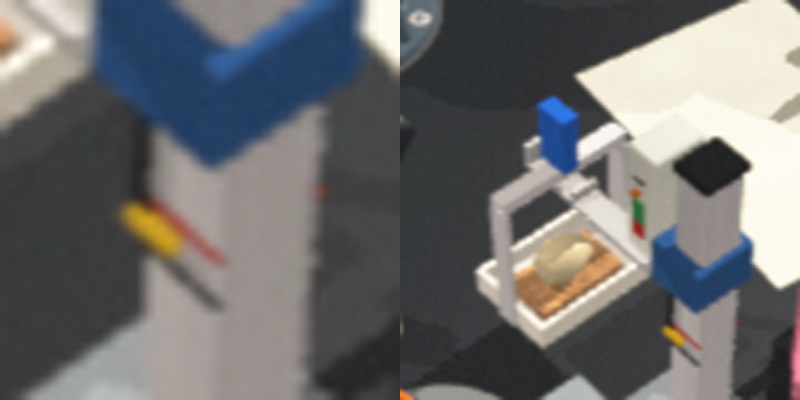

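Emit:
arm_command([
  {"xyz":[2,0,-2],"angular":[0,0,0],"gripper":0},
  {"xyz":[3,0,0],"angular":[0,0,0],"gripper":0},
  {"xyz":[4,0,0],"angular":[0,0,0],"gripper":0},
  {"xyz":[4,-2,0],"angular":[0,0,0],"gripper":0},
  {"xyz":[3,-2,0],"angular":[0,0,0],"gripper":0},
  {"xyz":[2,0,0],"angular":[0,0,0],"gripper":0},
  {"xyz":[0,0,0],"angular":[0,0,0],"gripper":0},
  {"xyz":[0,0,0],"angular":[0,0,0],"gripper":0},
  {"xyz":[0,0,0],"angular":[0,0,0],"gripper":0},
  {"xyz":[0,0,0],"angular":[0,0,0],"gripper":0},
])

```text
time_s: 19.3
eef_pos: [0.3916, -0.2757, 0.2961]
tcp_rot: [-0.0, -0.07, 0.998, 0.0]
force: [-0.6, 0.0, -0.6]
gripper_width: 0.0001
grasp_force: 0.0
```

Run:
```python
from h import *
T=eyes.get_calibration('top'); S=eyes.get_calibration('scene'); t=snap('top','t10.png'); s=snap('scene','s10.png')
for n,c,im in (('top0',T,cv2.imread('pics/top0.png')),('top',T,t[:,:,::-1]),('scene',S,s[:,:,::-1])):
    x=cv2.cvtColor(np.ascontiguousarray(im),cv2.COLOR_BGR2HSV)
    for nm,lo,hi in (('cup',(5,200,120),(14,255,255)),('blue',(105,150,80),(120,255,255))):
        k,l,st,ce=cv2.connectedComponentsWithStats(cv2.inRange(x,lo,hi))
        for j in range(1,k):
            if st[j,4]>40:
                p=onz(c,*ce[j],.09 if nm=='cup' else .24); print(n,nm,st[j],p.round(4), np.degrees(np.arctan2(p[1]+.189,p[0]-.607)).round(1) if nm=='cup' else '')
print(readout.read_state()['eef_pos'])
```

```text
top0 cup [424 210  24  23 396] [ 0.5665 -0.2145  0.09  ] -147.9
top0 blue [342 167   6  20  58] [0.6708 0.0352 0.24  ] 
top0 blue [282 172  11  13  93] [0.6658 0.1782 0.24  ] 
top0 blue [ 437  244  102   44 1072] [ 0.4327 -0.3134  0.24  ] 
top0 blue [276 265   7  12  74] [0.435  0.2044 0.24  ] 
top0 blue [128 301  18   9 126] [0.3611 0.5568 0.24  ] 
top cup [422 211  24  23 369] [ 0.5633 -0.2083  0.09  ] -156.2
top blue [342 165   6  20  65] [0.6744 0.0346 0.24  ] 
top blue [282 172  11  13  93] [0.6658 0.1782 0.24  ] 
top blue [361 233   8  13  81] [ 0.5068 -0.0084  0.24  ] 
top blue [519 244  20  14 164] [ 0.4657 -0.4132  0.24  ] 
top blue [437 265  41  23 369] [ 0.407  -0.2307  0.24  ] 
top blue [128 301  18   9 128] [0.361  0.5568 0.24  ] 
scene cup [222 296  24  27 507] [ 0.573  -0.2135  0.09  ] -144.2
scene blue [411 133  10  18 118] [0.4302 0.4975 0.24  ] 
scene blue [281 209  12  23 199] [ 0.5054 -0.0082  0.24  ] 
scene blue [382 239   8  21 114] [0.7223 0.136  0.24  ] 
scene blue [317 250  28  23 326] [ 6.799e-01 -4.000e-04  2.400e-01] 
scene blue [ 112  286   96   80 1054] [ 0.6292 -0.4007  0.24  ] 
[ 0.39143166 -0.27574314  0.2961275 ]
```

```bash
python3 -c "
from rig import job_done
print(job_done())"
```

```text
the job is handed in; nothing more can be done
None
```

The job is handed in: the carrier hangs freely on the hook after a tug into the green band (about 28 mm by force). The handwheel was then turned two turns (about 728°), raising the carriage about 20.2 mm to an expected 0.023–0.029, inside the red-line tolerance; that figure rests on the turn count and the stated start range, because the yellow pointer was seen at an angle and could not be read directly against the line.

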